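# Open the solvent bottle's safety cap

## Task

The bearing rings are to be washed: open the solvent bottle and stand its cap, open side down, in the steel drip tray. It is a child-resistant cap: turned alone it only clicks round, so press it down hard while you turn it anticlockwise (seen from above), in several grips if need be, until it comes free, then lift it off. Set the cap down without dropping it, let go, and leave the things lying about where they are.

Things in the scene. Friction and masses are not known exactly. Their poses are not given: they have to be found in the camera images.
- bottle: White round plastic solvent bottle, 88 mm in diameter, clamped in a steel holder (base plate 116 x 116 mm) that is screwed to the bench: it cannot move or turn. Origin on the bench under the bottle's axis, z up along the axis. Shoulder from 104 mm up, mouth rim at z = 155 mm, neck 38 mm across outside.
- bottle_mouth (a point): Centre of the bottle's mouth rim. Two thread ribs round the neck below it hold the inner cap down by its two lugs, 180 deg apart: tight at the start, 18 to 31 deg ahead of the bottle's frame about z; free once turned anticlockwise past 138 deg; stopped at about 170 deg. From 142 deg to the stop it lifts straight off. Freed and not pressed, a sprung liner raises it about 4 mm by itself.
- cap: The inner cap (white, 51 mm across) of the two-piece safety cap, about 0.1 kg with its black outer shell, which hides it. Origin on the cap's axis at its lower rim, at z = 135 mm of the bottle while tight; z up. This frame turns with the inner cap, not with the shell. The open cap stands on this lower rim, the shell's edge 2 mm above it.
- cap_top (a point): Centre of the shell's top face, 39 mm above the inner cap's lower rim while not pressed; z up. Black ribbed shell, 61 mm across, 37 mm high, gripped across its ribs. Turned alone it spins on the inner cap with light clicks, either way. A spring holds it up: 4 N at first, 11 N at its full stroke of 3.8 mm. Pressed more than about 1 mm, its dogs can take the inner cap along.
- cap_grip (a point): On the cap's axis, 27 mm above the inner cap's lower rim: height to grip the shell. Its 3 dogs may first stand on the inner cap's 6 (unseen): turn up to 40 deg, follow down as they drop in, then up to 20 deg of play. Press 14 to 20 N; turning takes 0.1 to 0.4 N m. The press fades when the dogs drop, so press again. One grasp may not be enough: let go, turn back, grip, press and turn on.
- tray: Stainless drip tray lying loose on the bench, 140 mm (its x) by 170 mm (its y), rim 12 mm high, floor 2 mm thick. Origin at the centre of its underside, z up.
- bearing_ring: Bystander: dark ground bearing ring, 68 mm across, 18 mm high; origin under its middle. Leave it alone.
- plug_gauge: Bystander: double-ended plug gauge lying on the bench, 104 mm long (its y), 22 mm thick; origin under its middle. Leave it alone.
- oil_bottle: Bystander: small oil bottle with a red spout, 46 mm across, 134 mm high; origin under its middle. Leave it alone.
There are look-alikes about, which are no part of the job. What is shaped like the cap but turquoise is not meant. There is more than one size of the tray; the one meant has the size given above.

How it is judged:
By the outcome, as a careful person would: the job done as asked, in the order asked, and still so for the second after the job is handed in, with the robot touching nothing.
It also fails if it takes over 64 s, if anything falls off the work surface, if the arm or the gripper's body presses on something with over 40 N, if the wrist force passes 120 N, or if a joint passes its speed limit or range.

## Robot

A 6-joint arm with a two-finger parallel gripper is mounted at the origin on the work surface; the furniture and walls round the work are solid. World frame = base frame: x ahead of the robot, y to its left, z up, the work surface at z = 0. Lengths are in m, angles in rad, forces in N, time in s.
With the tool pointing down it reaches from about 0.35 to 0.775 m from the base axis. Payload 5.5 kg.
Tool frame: the origin (TCP) lies at the very end of the fingers, on their centre line; the grasp point (between the pads) lies 19 mm behind it; z points along the fingers, y is the direction in which the jaws open and shut (so a half turn about z gives the same grasp; the last joint's range is limited). The gripper opens to 85 mm and grips with 20 to 120 N. Pads are 22 mm wide; open, the fingers measure 114 mm over their backs; the gripper's body (76 mm by 85 mm) begins 54 mm behind the grasp point. The pads swing forward as they close: fully open they stand 13 mm farther back than shut.
Start: joints at [-1.392, 0.313, 0.046, 1.304, 0, 1.431], TCP at [0.18, -0.546, 0.199] pointing down, gripper open.
Joint ranges: [-2.76, 2.76], [-0.86, 1.69], [-1.03, 1.26], [-2.2, 2.34], [-1.47, 1.5], [-3.14, 3.14]. Speed limits (rad/s): [2.57, 2.57, 3.14, 3.14, 3.14, 3.14].

## Interface

Orientations are given as a unit quaternion [w, x, y, z].
In Python, from workcell import env gives the robot as it stands. The module is installed in compiled form; this text tells all that it offers.
- The arm moves only by the shell command python3 -m pendant 'ROWS' [FORCE]. ROWS is JSON, a list of rows, each an object with "fingers": the finger opening in mm, from 0 to 85.4; "delta_pos": the shift along the tool's x, y, z in mm, a list of three; "angular": the turn, a rotation vector about the tool's x, y, z in rad, a list of three. In form: [{"fingers": fingers, "delta_pos": [x, y, z], "angular": [ax, ay, az]}, ...]. A call has 1 to 12 rows; each row shifts and turns the commanded pose from where the row before left it, along the tool's axes as they then stand; what a row does not reach is not made up. A row lasts 1/10 s, in which the tool goes at most 50 mm and 8.59 degrees, less where a joint would pass 70% of its speed; a pose out of reach is approached as far as the arm can. A call is refused whole if a number of a shift passes 50 or a number of a turn 0.15, either way. A call with a gripper value outside its range is refused whole. The fingers move at their own pace and stop on an object; FORCE is the grip in N (left out, the last holds). Time passes only in rows, so rows that do not move let the fingers close. It gives the time, the measured TCP pose, the force and the opening at its end, in the units of the state.
- env.get_state(): the state, without advancing time (a new reading comes with each control period).
- env.read_camera(name): name is "scene" or "side" or "wrist"; returns the picture (480x640x3 uint8, blue, green, red); there is no depth.
- env.camera_params(name): a dict with "fx", "fy", "cx", "cy" (pixels), "k1" (the pictures are not rectified: a ray, as slopes to the right and down, at radius r is drawn at 1 + k1 r^2 times it, then the intrinsics apply), "view" (4x4, takes a point from world to camera coordinates). Camera axes: x right, y up, looking along -z (the intrinsics and any distortion apply to the point x, -y, -z); pixel columns grow to the right and rows downward; lengths in m; the calibration is good to about 2 mm. A picture is of the moment at which its call begins: read the wrist's pose just before it. camera_params takes no time and is no camera call; for the wrist camera it gives the pose at the moment of the call.
- env.hand_in(): hands the job in, once; it reports no verdict.
The state is a dict: "clock": time; "joint_pos": joint angles; "qvel": joint speeds; "tau": joint torques, N m; "tcp_pos": TCP position; "orientation": TCP orientation; "wrist_force": force on the tool from outside, world axes, zero at the start; "ft_torque": the same for the moment, N m; "finger_gap": finger opening in m.
Only numpy, scipy, OpenCV 4.12 (cv2) and the standard library are available. Lean on these libraries where they do the work, as an engineer would, in place of code of your own. Each camera call takes 0.05 s, during which the arm holds its last target. There are 200 camera calls.

## Working session

There is one attempt and no reset: what is moved stays moved. The work goes in short steps, Python scripts to look and compute and a shell command to move; the robot and the scene stay as the last step left them, time stands still between calls to the robot, and variables do not carry over. Pictures are saved under pics/ and viewed, about 8 in all and at most 12, crops included, and the job is handed in when it is done.

```bash
mkdir -p pics
cat > h.py <<'E'
from workcell import env
import numpy as np, cv2
def snap(n,f):
    p=env.camera_params(n); im=env.read_camera(n); cv2.imwrite('pics/'+f,im); return im,p
def ray(p,u,v):
    x=(u-p['cx'])/p['fx']; y=(v-p['cy'])/p['fy']
    rd=np.hypot(x,y); r=rd
    for _ in range(20): r=rd/(1+p['k1']*r*r)
    s=r/rd if rd>0 else 1
    V=np.array(p['view']); R=V[:3,:3]; t=V[:3,3]
    return -R.T@t, R.T@np.array([x*s,-y*s,-1])
def onz(p,u,v,z):
    c,d=ray(p,u,v); return c+d*(z-c[2])/d[2]
def proj(p,P):
    V=np.array(p['view']); q=V[:3,:3]@np.array(P)+V[:3,3]
    x=q[0]/-q[2]; y=-q[1]/-q[2]; k=1+p['k1']*(x*x+y*y)
    return p['cx']+p['fx']*x*k, p['cy']+p['fy']*y*k
def st():
    s=env.get_state(); 
    for k in ('clock','tcp_pos','orientation','joint_pos','wrist_force','ft_torque','finger_gap'): print(k,np.round(s[k],4).tolist())
E
python3 - <<'E'
from h import *
st()
for n in('scene','side'):
    im,p=snap(n,n+'1.png'); print(n,ray(p,p['cx'],p['cy']),p['fx'],p['k1'])
E
```

```text
clock 0.0
tcp_pos [0.1801, -0.5455, 0.1982]
orientation [-0.0009, 0.9873, 0.1587, -0.0]
joint_pos [-1.3916, 0.314, 0.045, 1.3036, -0.0, 1.4312]
wrist_force [-0.996, 0.0082, -0.4948]
ft_torque [0.0338, -0.0008, 0.0553]
finger_gap 0.0856
scene (array([0.00977596, 0.60961821, 0.78578995]), array([ 0.4638178 , -0.66349134, -0.58707094])) 455.03752537795856 -0.09014690260767591
side (array([ 0.5913617 , -1.2278436 ,  0.91998874]), array([-0.05264054,  0.80156906, -0.5955804 ])) 482.32362961340925 -0.0883241764510801
```

View pics/scene1.png

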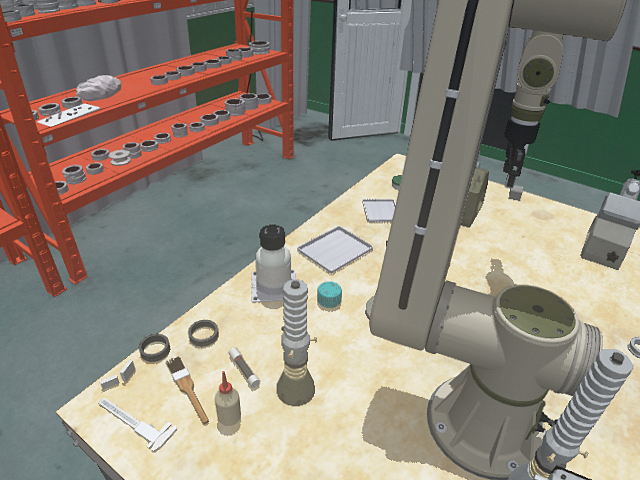

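View pics/side1.png

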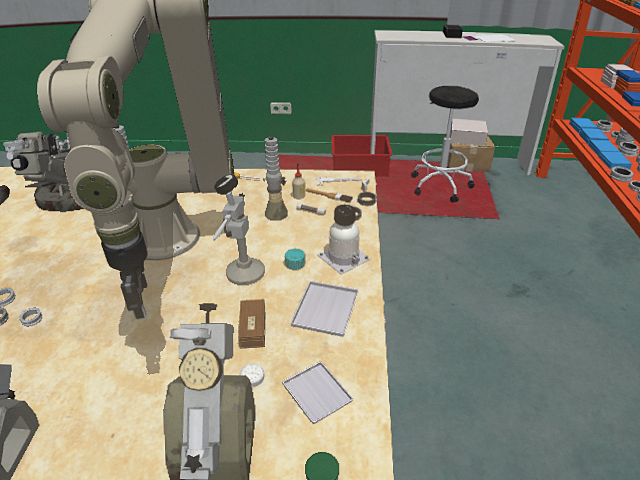

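Scene view: the bottle is at (270,270) with its black cap at (272,236). The turquoise look-alike is at (330,294). The trays are at (335,249) and (380,210), which in the side view are (325,308) and (317,391). Rings are at (155,347) and (203,332). Next I measure the cap and both trays.

Run:
```python
from h import *
s=cv2.imread('pics/scene1.png'); d=cv2.imread('pics/side1.png')
ps=env.camera_params('scene'); pd=env.camera_params('side')
def mask(im,box,lo):
    u0,v0,u1,v1=box; g=im[v0:v1,u0:u1].max(2); m=(g<lo).astype(np.uint8)
    n,l,stt,c=cv2.connectedComponentsWithStats(m); 
    for i in range(1,n):
        if stt[i,4]>60: print(stt[i]+[u0,v0,0,0,0],c[i]+[u0,v0])
print('cap');mask(s,(250,215,300,260),75);mask(d,(325,195,375,235),75)
for nm,im,p,seeds in(('scene',s,ps,[(335,249),(380,210)]),('side',d,pd,[(325,308),(317,391)])):
    for (u,v) in seeds:
        hsv=cv2.cvtColor(im,cv2.COLOR_BGR2HSV); m=((hsv[...,1]<45)).astype(np.uint8)
        m=cv2.morphologyEx(m,cv2.MORPH_OPEN,np.ones((3,3)))
        n,l,stt,c=cv2.connectedComponentsWithStats(m); k=l[v,u]
        ct,_=cv2.findContours((l==k).astype(np.uint8),0,2); h=cv2.convexHull(ct[0]); 
        for e in np.arange(2,15,.5):
            q=cv2.approxPolyDP(h,e,True)[:,0]
            if len(q)<=4: break
        P=np.array([onz(p,*x,0.012)[:2] for x in q]); print(nm,stt[k],q.tolist(),P.round(3).tolist(),np.linalg.norm(P-np.roll(P,-1,0),axis=1).round(3),P.mean(0).round(4))
a=cv2.resize(s[190:320,230:410],None,fx=3,fy=3,interpolation=2); b=cv2.resize(d[190:430,260:400],None,fx=2,fy=2,interpolation=2)
o=np.zeros((480,540+280,3),np.uint8);o[:390,:540]=a;o[:,540:]=b;cv2.imwrite('pics/crop1.png',o[:,:800])
```

```text
cap
[259 225  26  25 516] [271.80426357 237.5620155 ]
[334 205  26  20 345] [345.02898551 214.8057971 ]
scene [     0      0    640    480 160653] [[639, 0], [638, 396], [584, 479], [0, 479], [0, 248], [294, 0]] [[0.136, -10.067], [-0.255, -0.234], [-0.187, 0.022], [0.643, 0.628], [1.33, 0.293], [3.68, -4.284]] [9.841 0.265 1.028 0.764 5.145 6.783] [ 0.8911 -2.2737]
scene [     0      0    640    480 160653] [[639, 0], [638, 396], [584, 479], [0, 479], [0, 248], [294, 0]] [[0.136, -10.067], [-0.255, -0.234], [-0.187, 0.022], [0.643, 0.628], [1.33, 0.293], [3.68, -4.284]] [9.841 0.265 1.028 0.764 5.145 6.783] [ 0.8911 -2.2737]
side [ 291  280   67   56 2657] [[310, 280], [357, 289], [353, 333], [292, 325]] [[0.496, -0.198], [0.63, -0.229], [0.619, -0.393], [0.463, -0.374]] [0.137 0.165 0.157 0.179] [ 0.5521 -0.2984]
side [ 283  362   70   61 2424] [[321, 362], [352, 399], [312, 422], [283, 381]] [[0.544, -0.489], [0.618, -0.589], [0.534, -0.651], [0.461, -0.549]] [0.124 0.104 0.126 0.103] [ 0.5393 -0.5696]
```

View pics/crop1.png

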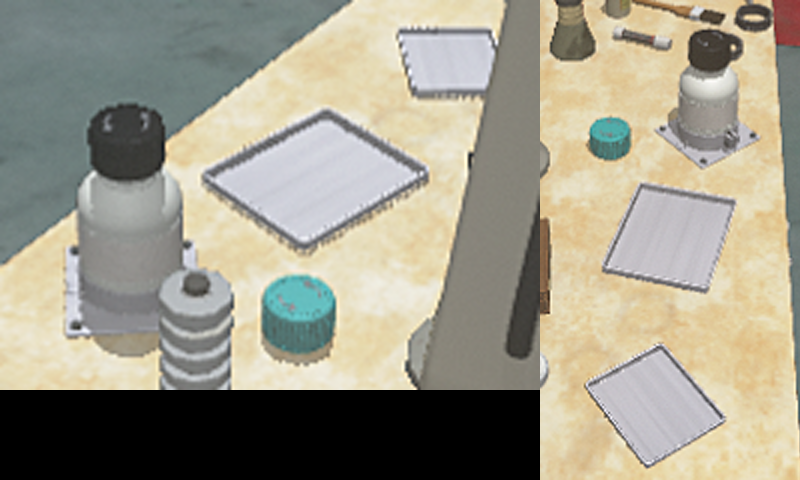

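The crop shows the black cap on the white bottle, at scene (272,237) and side (345,215). The big tray measures about 140 x 170 mm and is the one meant; the far one is about 125 x 103 mm. Turquoise is rejected.

Run:
```python
from h import *
ps=env.camera_params('scene'); pd=env.camera_params('side')
a=ray(ps,271.8,237.5); b=ray(pd,344.5,215)
A=np.stack([a[1],-b[1]],1); t=np.linalg.lstsq(A,b[0]-a[0],rcond=None)[0]
print(a[0]+a[1]*t[0],b[0]+b[1]*t[1],onz(ps,271.8,237.5,.158),onz(pd,344.5,215,.158))
# tray edges refined crop corners from scene crop
for u,v in[(202,178),(326,110),(428,177),(303,250)]: print(onz(ps,230+u/3,190+v/3,.012).round(3))
s=env.get_state(); from scipy.spatial.transform import Rotation as R
w,x,y,z=s['orientation']; print(R.from_quat([x,y,z,w]).as_matrix().round(3))
# obstacles: indicator in scene, spring post, oil etc
for u,v in[(330,300),(296,385),(228,420),(203,333),(245,375)]: print(onz(ps,u,v,0).round(3))
for u,v in[(246,275),(275,212)]: print(onz(pd,u,v,0).round(3))
for u,v in[(205,395),(200,350),(235,185)]: print('tall?',onz(pd,u,v,0).round(3),onz(pd,u,v,0.2).round(3))
p=env.camera_params('wrist');print(p)
```

```text
[ 0.58913552 -0.07259981  0.15399823] [ 0.58884274 -0.07270395  0.15384219] [ 0.58546586 -0.06827865  0.158     ] [ 0.58885641 -0.07897278  0.158     ]
[ 0.624 -0.224  0.012]
[ 0.592 -0.392  0.012]
[ 0.452 -0.353  0.012]
[ 0.489 -0.192  0.012]
[[ 0.95   0.313 -0.   ]
 [ 0.313 -0.95   0.002]
 [ 0.    -0.002 -1.   ]]
[ 0.442 -0.115  0.   ]
[0.358 0.142 0.   ]
[0.414 0.286 0.   ]
[0.617 0.154 0.   ]
[0.459 0.185 0.   ]
[ 0.306 -0.172  0.   ]
[0.346 0.167 0.   ]
tall? [ 0.287 -0.59   0.   ] [ 0.353 -0.728  0.2  ]
tall? [ 0.242 -0.46  -0.   ] [ 0.318 -0.627  0.2  ]
tall? [0.168 0.347 0.   ] [0.26  0.004 0.2  ]
{'fx': 394.3080778480035, 'fy': 394.3080778480035, 'cx': 323.128908157757, 'cy': 233.19480109275597, 'k1': -0.013153702230163846, 'view': array([[ 0.31336434, -0.94962875, -0.00283369, -0.57446875],
       [ 0.91664769,  0.30325798, -0.26036822,  0.03392645],
       [ 0.24811249,  0.07899262,  0.96550524, -0.37860454],
       [ 0.        ,  0.        ,  0.        ,  1.        ]])}
```

The cap axis is at about (0.589,-0.073), and the two views agree on height. The tray centre is at about (0.545,-0.295). Yaw = π + j1 − j6, so keeping the present tool heading puts j6 near 2.7 at the bottle. That leaves a full anticlockwise sweep. I raise and go above the bottle.

```bash
python3 -m pendant '[{"fingers":85,"delta_pos":[0,0,-50],"angular":[0,0,0]},{"fingers":85,"delta_pos":[0,0,-50],"angular":[0,0,0]},{"fingers":85,"delta_pos":[38,-23,0],"angular":[0,0,0]},{"fingers":85,"delta_pos":[38,-23,0],"angular":[0,0,0]},{"fingers":85,"delta_pos":[38,-23,0],"angular":[0,0,0]},{"fingers":85,"delta_pos":[38,-23,0],"angular":[0,0,0]},{"fingers":85,"delta_pos":[38,-23,0],"angular":[0,0,0]},{"fingers":85,"delta_pos":[38,-23,0],"angular":[0,0,0]},{"fingers":85,"delta_pos":[38,-23,0],"angular":[0,0,0]},{"fingers":85,"delta_pos":[38,-23,0],"angular":[0,0,0]},{"fingers":85,"delta_pos":[38,-23,0],"angular":[0,0,0]},{"fingers":85,"delta_pos":[38,-23,0],"angular":[0,0,0]}]' 70
python3 -m pendant '[{"fingers":85,"delta_pos":[38,-23,0],"angular":[0,0,0]},{"fingers":85,"delta_pos":[38,-23,0],"angular":[0,0,0]},{"fingers":85,"delta_pos":[20,-11,0],"angular":[0,0,0]},{"fingers":85,"delta_pos":[0,0,0],"angular":[0,0,0]},{"fingers":85,"delta_pos":[0,0,0],"angular":[0,0,0]}]'
python3 - <<'E'
from h import *
st()
w,pw=snap('wrist','w2.png'); print(proj(pw,[.589,-.073,.174]))
d,p=snap('side','d2.png'); s,_=snap('scene','s2.png')
o=np.zeros((480,800,3),np.uint8); o[:240,:320]=cv2.resize(w,(320,240)); o[240:,:320]=cv2.resize(s,(320,240)); o[:,320:]=d[:,:480]; cv2.imwrite('pics/m2.png',o)
E
```

```text
clock: 1.3
tcp_pos: [0.4697, -0.2068, 0.2988]
orientation: [-0.0, 0.987, 0.159, -0.0]
wrist_force: [0.9, -0.6, 1.0]
finger_gap: 0.0853
clock: 1.8
tcp_pos: [0.5421, -0.1239, 0.2984]
orientation: [-0.0, 0.987, 0.159, -0.001]
wrist_force: [-0.5, -0.5, 0.5]
finger_gap: 0.0851
clock 1.8
tcp_pos [0.5421, -0.1239, 0.2984]
orientation [-0.0001, 0.9872, 0.1594, -0.0007]
joint_pos [-0.3688, 0.2725, 0.2315, 1.5312, -0.0005, 2.4526]
wrist_force [-0.5076, -0.4907, 0.5121]
ft_torque [0.0007, -0.003, -0.0245]
finger_gap 0.0851
(np.float64(277.0451236263003), np.float64(133.97832018339193))
```

View pics/m2.png

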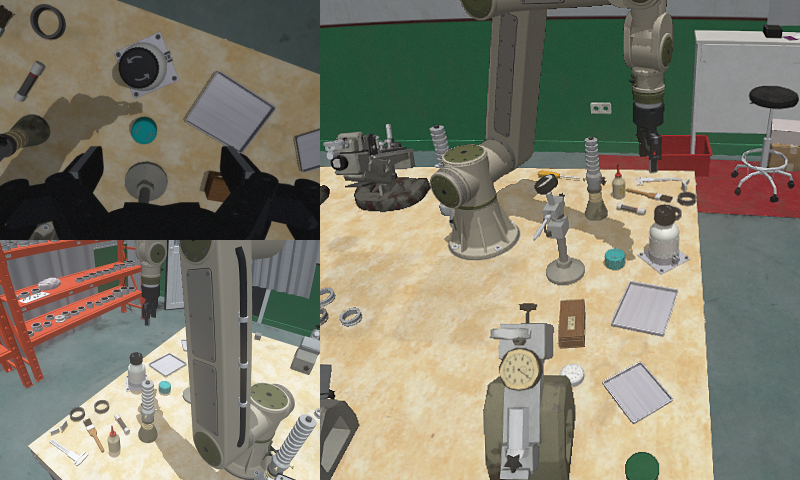

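The wrist view shows the cap top at about (278,132) against a predicted (277,134), so the estimate holds. The big tray is at about (460,215), and the forearm passes well above the stand. I refine the cap and tray from this picture.

Run:
```python
from h import *
p=env.camera_params('wrist'); im=cv2.imread('pics/w2.png')
g=im.max(2); box=g[60:200,210:350]; m=(box<62).astype(np.uint8)
n,l,s,c=cv2.connectedComponentsWithStats(m); 
k=l[131-60,265-210] or 1+s[1:,4].argmax(); print(s[k],c[k]+[210,60])
for z in(.137,.174):
    a=np.linspace(0,6.283,60); q=np.array([proj(p,[.589+.0305*np.cos(t),-.073+.0305*np.sin(t),z]) for t in a]); print(z,q.min(0),q.max(0))
mm=cv2.morphologyEx((l==k).astype(np.uint8),cv2.MORPH_CLOSE,np.ones((9,9))); ct,_=cv2.findContours(mm,0,2); print(cv2.boundingRect(max(ct,key=cv2.contourArea)))
hsv=cv2.cvtColor(im,cv2.COLOR_BGR2HSV); m=cv2.morphologyEx((hsv[...,1]<45).astype(np.uint8),cv2.MORPH_OPEN,np.ones((3,3)))
m=cv2.erode(m,np.ones((3,3)))
n,l,s,c=cv2.connectedComponentsWithStats(m); k=l[215,460]; print(s[k])
ct,_=cv2.findContours((l==k).astype(np.uint8),0,2); r=cv2.minAreaRect(ct[0]); q=cv2.boxPoints(r)
P=np.array([onz(p,*x,.007)[:2] for x in q]);print(q.round().tolist(),P.round(4).tolist(),P.mean(0),np.linalg.norm(P-np.roll(P,-1,0),axis=1))
cv2.imwrite('pics/wc.png',cv2.resize(im[50:210,200:360],None,fx=3,fy=3,interpolation=2))
```

```text
[  27   34   81   83 4928] [276.95576299 135.26684253]
0.137 [243.81883632  93.46733809] [317.50656792 169.39075426]
0.174 [233.99484154  89.27565392] [316.75655198 174.51086917]
(27, 34, 81, 83)
[  372   143   179   215 17073]
[[352.0, 269.0], [443.0, 126.0], [587.0, 218.0], [496.0, 361.0]] [[0.4512, -0.1932], [0.6478, -0.2348], [0.6035, -0.4436], [0.3879, -0.4211]] [ 0.52259695 -0.32317065] [0.20095853 0.21350495 0.21678953 0.23660024]
```

View pics/wc.png

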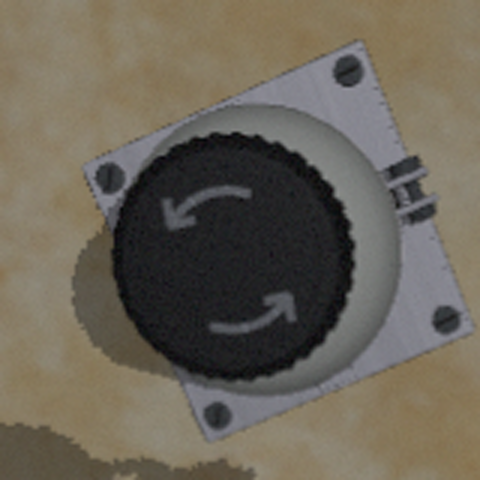

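The crop shows the black ribbed cap with anticlockwise arrows, concentric with the bottle in its holder. My estimate is within about 1 mm: (0.588,-0.0735). I check the settled pose and work out the shift.

```bash
cat >> h.py <<'E'
from scipy.spatial.transform import Rotation as Ro
def todo(P):
    s=env.get_state(); w,x,y,z=s['orientation']; M=Ro.from_quat([x,y,z,w]).as_matrix()
    print('delta mm',(1000*M.T@(np.array(P)-s['tcp_pos'])).round(1),'yaw',np.degrees(np.arctan2(M[1,0],M[0,0])).round(1),'tilt',M[:,2].round(4))
E
python3 -c "
from h import *
st();todo([.588,-.0735,.143])"
```

```text
clock 1.95
tcp_pos [0.5416, -0.1252, 0.299]
orientation [0.0, 0.9874, 0.158, -0.0002]
joint_pos [-0.3714, 0.2712, 0.2312, 1.5312, -0.0003, 2.4529]
wrist_force [-0.0334, -0.2396, -0.7646]
ft_torque [-0.0388, 0.0253, -0.0439]
finger_gap 0.0845
delta mm [ 60.3 -34.6 156. ] yaw 18.2 tilt [-4.e-04 -2.e-04 -1.e+00]
```

```bash
python3 -m pendant '[{"fingers":85,"delta_pos":[20,-11.5,0],"angular":[0,0,0]},{"fingers":85,"delta_pos":[20,-11.5,0],"angular":[0,0,0]},{"fingers":85,"delta_pos":[20.3,-11.6,0],"angular":[0,0,0]},{"fingers":85,"delta_pos":[0,0,30],"angular":[0,0,0]},{"fingers":85,"delta_pos":[0,0,30],"angular":[0,0,0]},{"fingers":85,"delta_pos":[0,0,20],"angular":[0,0,0]},{"fingers":85,"delta_pos":[0,0,0],"angular":[0,0,0]},{"fingers":85,"delta_pos":[0,0,0],"angular":[0,0,0]}]' 70
python3 - <<'E'
from h import *
todo([.588,-.0735,.143]); w,p=snap('wrist','w3.png'); st()
print(proj(p,[.588,-.0735,.174]))
g=w.max(2); m=(g<62).astype(np.uint8); n,l,s,c=cv2.connectedComponentsWithStats(m)
u,v=map(int,proj(p,[.588,-.0735,.174])); k=l[v,u]; print(s[k],c[k])
q=np.array([proj(p,[.588+.0305*np.cos(t),-.0735+.0305*np.sin(t),.174]) for t in np.linspace(0,6.28,60)]);print(q.min(0),q.max(0))
E
```

```text
clock: 2.75
tcp_pos: [0.5882, -0.0735, 0.2197]
orientation: [0.0, 0.987, 0.158, -0.0]
wrist_force: [0.3, -0.3, 0.6]
finger_gap: 0.0847
delta mm [-0.2 -0.1 76.7] yaw 18.2 tilt [-2.e-04 -1.e-04 -1.e+00]
clock 2.8
tcp_pos [0.5889, -0.0735, 0.2205]
orientation [0.0004, 0.9874, 0.1581, 0.0007]
joint_pos [-0.2593, 0.3442, 0.1418, 1.3666, -0.0001, 2.5648]
wrist_force [-0.1408, -0.577, 0.5076]
ft_torque [0.0318, -0.0553, -0.029]
finger_gap 0.0851
(np.float64(322.1795418463067), np.float64(244.10823434607437))
[ 270  186  102  104 7952] [321.24886821 238.43787726]
[269.85843629 192.14574929] [374.50993616 292.51408467]
```

Within about 1 mm. I descend and grip.

```bash
python3 -m pendant '[{"fingers":85,"delta_pos":[0.3,-0.5,25],"angular":[0,0,0]},{"fingers":85,"delta_pos":[0,0,25],"angular":[0,0,0]},{"fingers":85,"delta_pos":[0,0,26],"angular":[0,0,0]},{"fingers":85,"delta_pos":[0,0,0],"angular":[0,0,0]},{"fingers":55,"delta_pos":[0,0,0],"angular":[0,0,0]},{"fingers":55,"delta_pos":[0,0,0],"angular":[0,0,0]},{"fingers":55,"delta_pos":[0,0,0],"angular":[0,0,0]},{"fingers":55,"delta_pos":[0,0,0],"angular":[0,0,0]},{"fingers":55,"delta_pos":[0,0,0],"angular":[0,0,0]}]' 80
python3 -c "
from h import *
st();todo([.588,-.0735,.143])"
```

```text
clock: 3.7
tcp_pos: [0.5892, -0.0721, 0.1438]
orientation: [0.0, 0.987, 0.159, 0.001]
wrist_force: [-0.2, 0.8, 0.3]
finger_gap: 0.0551
clock 3.7
tcp_pos [0.5892, -0.0721, 0.1438]
orientation [0.0003, 0.9873, 0.1587, 0.0006]
joint_pos [-0.2569, 0.3683, -0.0114, 1.1897, -0.0001, 2.5659]
wrist_force [-0.171, 0.8276, 0.2552]
ft_torque [-0.0201, -0.027, -0.0481]
finger_gap 0.0551
delta mm [-1.6  0.9  0.8] yaw 18.3 tilt [ 1.2e-03 -4.0e-04 -1.0e+00]
```

The gap reads 55 mm, narrower than the 61 mm shell, so something disagrees. I look.

Run:
```python
from h import *
w,p=snap('wrist','w4.png'); d,_=snap('side','d4.png'); st()
o=np.zeros((480,800,3),np.uint8); o[:360,:480]=cv2.resize(w,(480,360)); o[:,480:]=cv2.resize(d[150:300,290:390],(320,480),interpolation=2); cv2.imwrite('pics/m4.png',o)
```

```text
clock 3.8
tcp_pos [0.589, -0.072, 0.1434]
orientation [0.0001, 0.9873, 0.1588, 0.0002]
joint_pos [-0.2569, 0.3687, -0.0121, 1.1896, -0.0001, 2.5658]
wrist_force [-0.1864, -0.2705, 0.1906]
ft_torque [0.0167, -0.0267, -0.0164]
finger_gap 0.0547
```

View pics/m4.png

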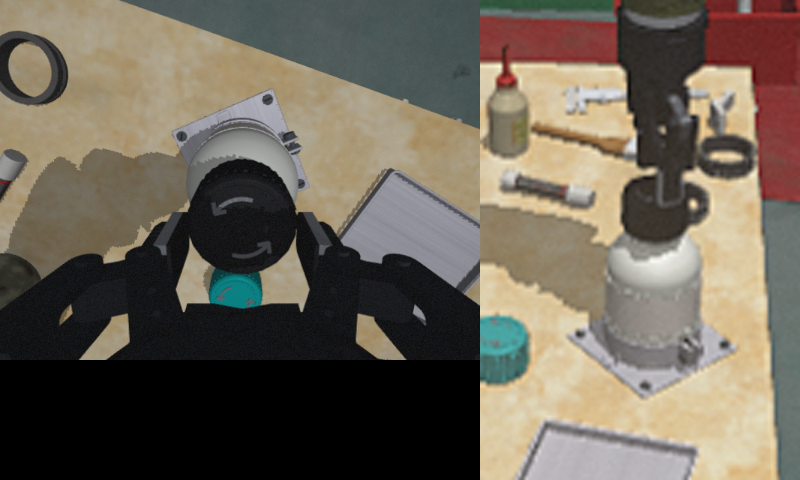

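The pads are beside the cap but appear slightly high or off. I compare expected fingertip projections with the pictures.

Run:
```python
from h import *
s=env.get_state(); T=np.array(s['tcp_pos']); w,x,y,z=s['orientation']; M=Ro.from_quat([x,y,z,w]).as_matrix()
pd=env.camera_params('side'); pw=env.camera_params('wrist'); f=lambda q:np.round(q,1)
for sg in(1,-1):
  for b in(0,.013,.019):
    P=T+M@np.array([0,sg*.0275,-b]); print(sg,b,P.round(3),'side crop',f(((proj(pd,P)[0]-290)*3.2+480,(proj(pd,P)[1]-150)*3.2)),'w',f(np.array(proj(pw,P))*.75))
print('cap top',f(np.array(proj(pw,[.588,-.0735,.174]))*.75))
```

```text
1 0 [ 0.598 -0.098  0.143] side crop [663.5 234. ] w [285.3 203.7]
1 0.013 [ 0.598 -0.098  0.156] side crop [663.9 221.8] w [288.4 211.5]
1 0.019 [ 0.598 -0.098  0.162] side crop [664.1 216.1] w [290.  215.6]
-1 0 [ 0.58  -0.046  0.143] side crop [645.3 201.1] w [197.7 203.6]
-1 0.013 [ 0.58  -0.046  0.156] side crop [645.6 189.1] w [194.4 211.5]
-1 0.019 [ 0.58  -0.046  0.162] side crop [645.7 183.6] w [192.8 215.5]
cap top [243.3 226.6]
```

```bash
python3 -m pendant '[{"fingers":46,"delta_pos":[0,0,0],"angular":[0,0,0]},{"fingers":46,"delta_pos":[0,0,0],"angular":[0,0,0]},{"fingers":46,"delta_pos":[0,0,0],"angular":[0,0,0]}]' 80
python3 - <<'E'
from h import *
st()
w,p=snap('wrist','w5.png'); d,_=snap('side','d5.png')
g=lambda a:(255*(a/255.)**.45).astype(np.uint8)
o=np.zeros((480,800,3),np.uint8); o[:,:480]=cv2.resize(g(w[200:380,230:410+0]),(480,480),interpolation=2); o[:,480:]=cv2.resize(g(d[180:255,320:370]),(320,480),interpolation=2); cv2.imwrite('pics/m5.png',o)
E
```

```text
clock: 4.1
tcp_pos: [0.5888, -0.072, 0.143]
orientation: [0.0, 0.987, 0.159, -0.0]
wrist_force: [0.1, -0.4, -0.1]
finger_gap: 0.0462
clock 4.1
tcp_pos [0.5888, -0.072, 0.143]
orientation [0.0, 0.9873, 0.1587, -0.0001]
joint_pos [-0.2569, 0.3691, -0.0125, 1.1894, -0.0001, 2.5659]
wrist_force [0.1263, -0.4274, -0.0978]
ft_torque [0.008, -0.0056, 0.025]
finger_gap 0.0462
```

View pics/m5.png

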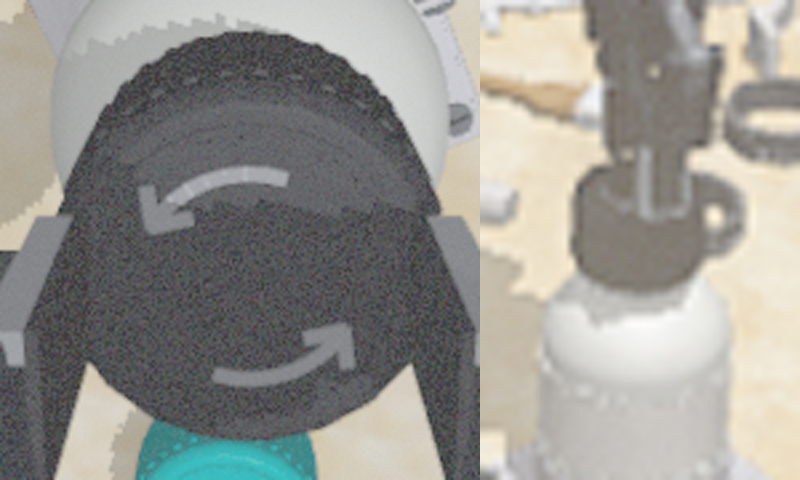

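```bash
python3 - <<'E'
from h import *
s=env.get_state(); T=np.array(s['tcp_pos']); w,x,y,z=s['orientation']; M=Ro.from_quat([x,y,z,w]).as_matrix()
pw=env.camera_params('wrist')
c,d=ray(pw,257,281); c=M.T@(c-T); print('cam in tool',c*1000)
for u,v in((257,281),(391,281)):
    d=M.T@ray(pw,u,v)[1]
    for X in(-.011,0,.011): print(u,X,(1000*(c+d*(X-c[0])/d[0])).round(1))
E
python3 - <<'E'
import cv2,numpy as np
a=cv2.imread('pics/w4.png').astype(int);b=cv2.imread('pics/w5.png').astype(int)
d=np.abs(a-b).max(2)>30; ys,xs=np.where(cv2.erode(d.astype(np.uint8),np.ones((2,2)))); print(xs.min(),xs.max(),ys.min(),ys.max())
E
```

```text
cam in tool [  65.77512971    0.78259377 -174.46701634]
257 -0.011 [-11.  -33.6  15.4]
257 0 [  0.  -28.6 -11.8]
257 0.011 [ 11.  -23.7 -39. ]
391 -0.011 [-11.   35.6  15.4]
391 0 [  0.   30.6 -11.8]
391 0.011 [ 11.   25.6 -39. ]
0 639 0 479
```

Run:
```python
from h import *
pd=env.camera_params('side')
yaw=np.radians(18.2); ty=np.array([np.sin(yaw),-np.cos(yaw),0]); T=np.array([.5417,-.1248,.2987])
q=[proj(pd,T+s*ty*.0425+[0,0,h]) for h in(0,.013,.04) for s in(1,-1)]; print(np.round(q,1))
d=cv2.imread('pics/d2.png'); x0,y0=295,100; c=cv2.resize(d[y0:y0+100,x0:x0+80],None,fx=6,fy=6,interpolation=0)
c=(255*(c/255.)**.5).astype(np.uint8)
for i,(u,v) in enumerate(q): cv2.circle(c,(int((u-x0+.5)*6),int((v-y0+.5)*6)),5,[(0,0,255),(0,255,0),(255,0,0)][i//2],-1)
cv2.imwrite('pics/d2c.png',c)
```

```text
[[331.8 187.2]
 [323.1 171.8]
 [331.9 182.8]
 [323.1 167.4]
 [331.9 173.3]
 [323.  158.3]]
```

View pics/d2c.png

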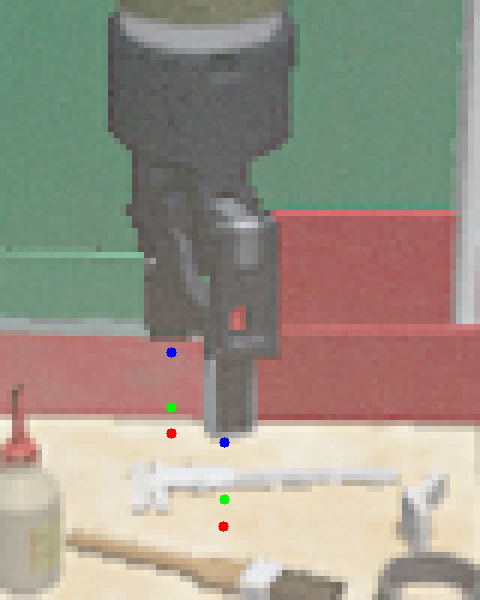

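The picture shows the real fingertips, when open, about 41 mm behind the reported TCP (blue marks). So the tips are now just above the cap's top, which explains the 46 mm gap. I open, go down a further 31 mm and close.

```bash
python3 -m pendant '[{"fingers":85,"delta_pos":[0,0,0],"angular":[0,0,0]},{"fingers":85,"delta_pos":[0,0,0],"angular":[0,0,0]},{"fingers":85,"delta_pos":[0,0,0],"angular":[0,0,0]},{"fingers":85,"delta_pos":[0,0,0],"angular":[0,0,0]},{"fingers":85,"delta_pos":[-0.5,0.5,10],"angular":[0,0,0]},{"fingers":85,"delta_pos":[0,0,10],"angular":[0,0,0]},{"fingers":85,"delta_pos":[0,0,11],"angular":[0,0,0]},{"fingers":85,"delta_pos":[0,0,0],"angular":[0,0,0]},{"fingers":50,"delta_pos":[0,0,0],"angular":[0,0,0]},{"fingers":50,"delta_pos":[0,0,0],"angular":[0,0,0]},{"fingers":50,"delta_pos":[0,0,0],"angular":[0,0,0]},{"fingers":50,"delta_pos":[0,0,0],"angular":[0,0,0]}]' 80
python3 -m pendant '[{"fingers":50,"delta_pos":[0,0,0],"angular":[0,0,0]},{"fingers":50,"delta_pos":[0,0,0],"angular":[0,0,0]}]'
python3 - <<'E'
from h import *
st()
d,_=snap('side','d6.png'); pd=env.camera_params('side'); T=np.array(env.get_state()['tcp_pos'])
c=cv2.resize(d[160:250,310:380],None,fx=6,fy=6,interpolation=0)
cv2.imwrite('pics/d6c.png',(255*(c/255.)**.45).astype(np.uint8))
E
```

```text
clock: 5.4
tcp_pos: [0.5887, -0.0724, 0.113]
orientation: [0.0, 0.987, 0.159, 0.001]
wrist_force: [-2.2, 2.6, 4.2]
finger_gap: 0.0569
clock: 5.6
tcp_pos: [0.5887, -0.0724, 0.1126]
orientation: [-0.0, 0.987, 0.159, 0.0]
wrist_force: [-1.1, 2.4, 5.7]
finger_gap: 0.0564
clock 5.6
tcp_pos [0.5887, -0.0724, 0.1126]
orientation [-0.0, 0.9873, 0.1588, 0.0004]
joint_pos [-0.2579, 0.3846, -0.0661, 1.1194, 0.0004, 2.5647]
wrist_force [-1.1319, 2.3957, 5.709]
ft_torque [0.561, 0.3743, 0.0032]
finger_gap 0.0564
```

View pics/d6c.png

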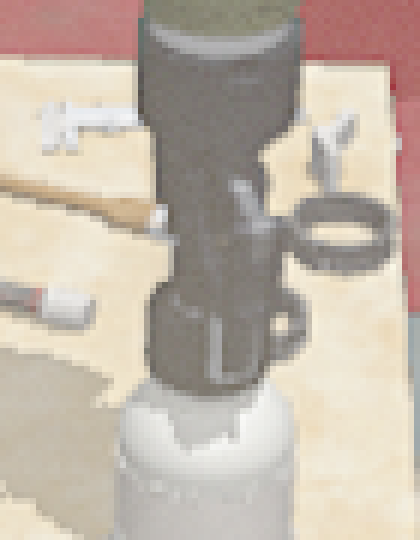

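The finger now stands on the shell's side and the grip stops at 56 mm, with 6 N of spring push. I press down in small steps.

```bash
python3 -m pendant '[{"fingers":50,"delta_pos":[0,0,1.5],"angular":[0,0,0]},{"fingers":50,"delta_pos":[0,0,0],"angular":[0,0,0]},{"fingers":50,"delta_pos":[0,0,0],"angular":[0,0,0]}]'
python3 -m pendant '[{"fingers":50,"delta_pos":[0,0,1.5],"angular":[0,0,0]},{"fingers":50,"delta_pos":[0,0,0],"angular":[0,0,0]},{"fingers":50,"delta_pos":[0,0,0],"angular":[0,0,0]}]'
```

```text
clock: 5.95
tcp_pos: [0.5888, -0.0724, 0.1119]
orientation: [0.0, 0.987, 0.159, 0.001]
wrist_force: [-3.3, 3.4, 11.4]
finger_gap: 0.057
clock: 6.25
tcp_pos: [0.5889, -0.0724, 0.1108]
orientation: [0.0, 0.987, 0.159, 0.001]
wrist_force: [-3.9, 3.6, 13.3]
finger_gap: 0.0568
```

```bash
python3 -m pendant '[{"fingers":50,"delta_pos":[0,0,1],"angular":[0,0,0]},{"fingers":50,"delta_pos":[0,0,0],"angular":[0,0,-0.1]},{"fingers":50,"delta_pos":[0,0,0],"angular":[0,0,-0.1]},{"fingers":50,"delta_pos":[0,0,0],"angular":[0,0,-0.1]}]'
python3 -c "
from h import *
st()"
```

```text
clock: 6.65
tcp_pos: [0.5892, -0.0725, 0.1101]
orientation: [0.0, 0.952, 0.306, 0.001]
wrist_force: [-4.1, 3.7, 13.3]
finger_gap: 0.0565
clock 6.65
tcp_pos [0.5892, -0.0725, 0.1101]
orientation [0.0004, 0.9519, 0.3065, 0.0013]
joint_pos [-0.2579, 0.3854, -0.0711, 1.1117, 0.0006, 2.2608]
wrist_force [-4.1136, 3.746, 13.2867]
ft_torque [0.8505, 0.8839, -0.125]
finger_gap 0.0565
```

```bash
python3 -m pendant '[{"fingers":50,"delta_pos":[0,0,1],"angular":[0,0,-0.08]},{"fingers":50,"delta_pos":[0,0,0.5],"angular":[0,0,-0.08]},{"fingers":50,"delta_pos":[0,0,0],"angular":[0,0,-0.08]},{"fingers":50,"delta_pos":[0,0,0],"angular":[0,0,-0.08]}]'
python3 -m pendant '[{"fingers":50,"delta_pos":[0,0,0],"angular":[0,0,-0.08]},{"fingers":50,"delta_pos":[0,0,0],"angular":[0,0,-0.08]},{"fingers":50,"delta_pos":[0,0,0],"angular":[0,0,-0.08]},{"fingers":50,"delta_pos":[0,0,0],"angular":[0,0,-0.08]}]'
python3 -c "
from h import *
st()"
```

```text
clock: 7.05
tcp_pos: [0.589, -0.0722, 0.1084]
orientation: [0.0, 0.891, 0.454, 0.001]
wrist_force: [-4.1, 3.6, 12.0]
finger_gap: 0.0566
clock: 7.45
tcp_pos: [0.5887, -0.0718, 0.1082]
orientation: [-0.0, 0.807, 0.59, 0.001]
wrist_force: [-4.7, 6.0, 13.1]
finger_gap: 0.0567
clock 7.45
tcp_pos [0.5887, -0.0718, 0.1082]
orientation [-0.0, 0.8073, 0.5901, 0.0009]
joint_pos [-0.2575, 0.3866, -0.0742, 1.1088, 0.0015, 1.6218]
wrist_force [-4.6588, 6.0388, 13.1324]
ft_torque [1.1911, 0.9258, -0.1431]
finger_gap 0.0567
```

```bash
python3 -m pendant '[{"fingers":50,"delta_pos":[0,0,1],"angular":[0,0,0]},{"fingers":50,"delta_pos":[0,0,0],"angular":[0,0,-0.08]},{"fingers":50,"delta_pos":[0,0,0],"angular":[0,0,-0.08]},{"fingers":50,"delta_pos":[0,0,0],"angular":[0,0,-0.08]}]'
python3 -c "
from h import *
st()"
```

```text
clock: 7.85
tcp_pos: [0.5885, -0.0715, 0.1075]
orientation: [-0.0, 0.731, 0.683, 0.001]
wrist_force: [-6.1, 6.4, 14.5]
finger_gap: 0.057
clock 7.85
tcp_pos [0.5885, -0.0715, 0.1075]
orientation [-0.0001, 0.7309, 0.6825, 0.001]
joint_pos [-0.2574, 0.3868, -0.0758, 1.1073, 0.0018, 1.3818]
wrist_force [-6.1294, 6.3836, 14.5334]
ft_torque [1.245, 1.1082, -0.137]
finger_gap 0.057
```

```bash
python3 -m pendant '[{"fingers":50,"delta_pos":[1,-1,0.7],"angular":[0,0,0]},{"fingers":50,"delta_pos":[0,0,0],"angular":[0,0,-0.08]},{"fingers":50,"delta_pos":[0,0,0],"angular":[0,0,-0.08]},{"fingers":50,"delta_pos":[0,0,0],"angular":[0,0,-0.08]},{"fingers":50,"delta_pos":[0,0,0],"angular":[0,0,-0.08]}]'
python3 -c "
from h import *
st()"
```

```text
clock: 8.35
tcp_pos: [0.5881, -0.0713, 0.1075]
orientation: [0.001, 0.613, 0.79, 0.001]
wrist_force: [-5.7, 4.5, 17.4]
finger_gap: 0.0568
clock 8.35
tcp_pos [0.5881, -0.0713, 0.1075]
orientation [0.0011, 0.613, 0.7901, 0.0008]
joint_pos [-0.2564, 0.3847, -0.079, 1.1045, 0.0006, 1.0631]
wrist_force [-5.6578, 4.4907, 17.4399]
ft_torque [0.8683, 1.107, -0.2442]
finger_gap 0.0568
```

Now 17 N and 0.24 N m, so the dogs appear to be engaged. I continue.

```bash
R='x'; python3 -m pendant '[{"fingers":50,"delta_pos":[0,0,0],"angular":[0,0,-0.08]},{"fingers":50,"delta_pos":[0,0,0],"angular":[0,0,-0.08]},{"fingers":50,"delta_pos":[0,0,0],"angular":[0,0,-0.08]},{"fingers":50,"delta_pos":[0,0,0],"angular":[0,0,-0.08]},{"fingers":50,"delta_pos":[0,0,0],"angular":[0,0,-0.08]},{"fingers":50,"delta_pos":[0,0,0],"angular":[0,0,-0.08]}]'
python3 -c "
from h import *
st()"
```

```text
clock: 8.95
tcp_pos: [0.5875, -0.0714, 0.1075]
orientation: [0.001, 0.408, 0.913, 0.0]
wrist_force: [-7.7, 3.4, 17.7]
finger_gap: 0.0566
clock 8.95
tcp_pos [0.5875, -0.0714, 0.1075]
orientation [0.0008, 0.4076, 0.9131, 0.0002]
joint_pos [-0.2565, 0.3845, -0.0793, 1.1054, 0.0002, 0.5832]
wrist_force [-7.7159, 3.4114, 17.6827]
ft_torque [0.7941, 1.4211, -0.2243]
finger_gap 0.0566
```

```bash
python3 -m pendant '[{"fingers":50,"delta_pos":[1.2,-0.7,0],"angular":[0,0,-0.08]},{"fingers":50,"delta_pos":[0,0,0],"angular":[0,0,-0.08]},{"fingers":50,"delta_pos":[0,0,0],"angular":[0,0,-0.08]},{"fingers":50,"delta_pos":[0,0,0],"angular":[0,0,-0.08]},{"fingers":50,"delta_pos":[0,0,0],"angular":[0,0,-0.08]},{"fingers":50,"delta_pos":[0,0,0],"angular":[0,0,-0.08]}]'
python3 -c "
from h import *
st()"
```

```text
clock: 9.55
tcp_pos: [0.587, -0.0718, 0.1075]
orientation: [0.002, 0.179, 0.984, -0.001]
wrist_force: [-5.1, 2.2, 16.8]
finger_gap: 0.0567
clock 9.55
tcp_pos [0.587, -0.0718, 0.1075]
orientation [0.0016, 0.1791, 0.9838, -0.0006]
joint_pos [-0.257, 0.3824, -0.0825, 1.1026, -0.0009, 0.1032]
wrist_force [-5.0998, 2.2076, 16.8292]
ft_torque [0.3959, 1.0581, -0.1899]
finger_gap 0.0567
```

```bash
python3 -m pendant '[{"fingers":50,"delta_pos":[0,0,0],"angular":[0,0,-0.08]},{"fingers":50,"delta_pos":[0,0,0],"angular":[0,0,-0.08]},{"fingers":50,"delta_pos":[0,0,0],"angular":[0,0,-0.08]},{"fingers":50,"delta_pos":[0,0,0],"angular":[0,0,-0.08]},{"fingers":50,"delta_pos":[0,0,0],"angular":[0,0,-0.08]},{"fingers":50,"delta_pos":[0,0,0],"angular":[0,0,-0.08]}]'
python3 -c "
from h import *
st()"
```

```text
clock: 10.15
tcp_pos: [0.5866, -0.0728, 0.1076]
orientation: [0.001, -0.059, 0.998, -0.002]
wrist_force: [-8.4, -3.2, 18.0]
finger_gap: 0.0567
clock 10.15
tcp_pos [0.5866, -0.0728, 0.1076]
orientation [0.001, -0.0594, 0.9982, -0.0018]
joint_pos [-0.2576, 0.3823, -0.0825, 1.1031, -0.0029, -0.3765]
wrist_force [-8.3682, -3.1721, 17.9727]
ft_torque [-0.3294, 1.508, -0.3808]
finger_gap 0.0567
```

```bash
python3 -m pendant '[{"fingers":50,"delta_pos":[1.5,-0.7,0],"angular":[0,0,-0.08]},{"fingers":50,"delta_pos":[0,0,0],"angular":[0,0,-0.08]},{"fingers":50,"delta_pos":[0,0,0],"angular":[0,0,-0.08]}]'
python3 -m pendant '[{"fingers":50,"delta_pos":[0,0,0],"angular":[0,0,-0.06]},{"fingers":50,"delta_pos":[0,0,0],"angular":[0,0,-0.06]},{"fingers":50,"delta_pos":[0,0,0],"angular":[0,0,-0.06]}]'
python3 -c "
from h import *
st()"
```

```text
clock: 10.45
tcp_pos: [0.5865, -0.0736, 0.1075]
orientation: [0.002, -0.179, 0.984, -0.002]
wrist_force: [-3.1, -0.6, 14.8]
finger_gap: 0.0568
clock: 10.75
tcp_pos: [0.5866, -0.0739, 0.1075]
orientation: [0.002, -0.266, 0.964, -0.002]
wrist_force: [-2.2, -1.9, 14.4]
finger_gap: 0.0568
clock 10.75
tcp_pos [0.5866, -0.0739, 0.1075]
orientation [0.0017, -0.2659, 0.964, -0.0024]
joint_pos [-0.2597, 0.3804, -0.0853, 1.0997, -0.0024, -0.7979]
wrist_force [-2.2453, -1.9309, 14.4088]
ft_torque [-0.2072, 0.6663, -0.4238]
finger_gap 0.0568
```

```bash
python3 -m pendant '[{"fingers":50,"delta_pos":[0,0,0.5],"angular":[0,0,-0.06]},{"fingers":50,"delta_pos":[0,0,0],"angular":[0,0,-0.06]},{"fingers":50,"delta_pos":[0,0,0],"angular":[0,0,-0.06]}]'
python3 -c "
from h import *
st()"
```

```text
clock: 11.05
tcp_pos: [0.5878, -0.0733, 0.1078]
orientation: [0.003, -0.35, 0.937, -0.002]
wrist_force: [-1.1, 2.2, 17.5]
finger_gap: 0.0568
clock 11.05
tcp_pos [0.5878, -0.0733, 0.1078]
orientation [0.003, -0.3504, 0.9366, -0.0023]
joint_pos [-0.2594, 0.3802, -0.085, 1.0981, -0.0002, -0.9754]
wrist_force [-1.1408, 2.1633, 17.4902]
ft_torque [0.5113, 0.1662, -1.7931]
finger_gap 0.0568
```

The torque jumped to 1.8 N m, so the stop at 170° is reached and the cap is free. I ease back a little and lift slowly.

```bash
python3 -m pendant '[{"fingers":50,"delta_pos":[0,0,0],"angular":[0,0,0.08]},{"fingers":50,"delta_pos":[0,0,-2],"angular":[0,0,0.04]},{"fingers":50,"delta_pos":[0,0,-3],"angular":[0,0,0]},{"fingers":50,"delta_pos":[0,0,-3],"angular":[0,0,0]},{"fingers":50,"delta_pos":[0,0,0],"angular":[0,0,0]}]'
python3 -m pendant '[{"fingers":50,"delta_pos":[0,0,-3],"angular":[0,0,0]},{"fingers":50,"delta_pos":[0,0,-3],"angular":[0,0,0]},{"fingers":50,"delta_pos":[0,0,0],"angular":[0,0,0]}]'
python3 -c "
from h import *
st()"
```

```text
clock: 11.55
tcp_pos: [0.5871, -0.0738, 0.1133]
orientation: [0.002, -0.294, 0.956, -0.002]
wrist_force: [4.4, -3.9, 4.2]
finger_gap: 0.0567
clock: 11.85
tcp_pos: [0.585, -0.0726, 0.1179]
orientation: [-0.0, -0.294, 0.956, -0.0]
wrist_force: [2.4, -3.1, -0.7]
finger_gap: 0.0564
clock 11.85
tcp_pos [0.585, -0.0726, 0.1179]
orientation [-0.0003, -0.294, 0.9558, -0.0003]
joint_pos [-0.2592, 0.3755, -0.0661, 1.1293, -0.0008, -0.8559]
wrist_force [2.3879, -3.1321, -0.6671]
ft_torque [-0.5912, -0.6047, 0.0512]
finger_gap 0.0564
```

```bash
python3 -m pendant '[{"fingers":50,"delta_pos":[0,0,-5],"angular":[0,0,0]},{"fingers":50,"delta_pos":[0,0,-5],"angular":[0,0,0]},{"fingers":50,"delta_pos":[0,0,-5],"angular":[0,0,0]},{"fingers":50,"delta_pos":[0,0,0],"angular":[0,0,0]}]'
python3 -m pendant '[{"fingers":50,"delta_pos":[0,0,-20],"angular":[0,0,0]},{"fingers":50,"delta_pos":[0,0,-20],"angular":[0,0,0]},{"fingers":50,"delta_pos":[0,0,-20],"angular":[0,0,0]},{"fingers":50,"delta_pos":[0,0,0],"angular":[0,0,0]},{"fingers":50,"delta_pos":[0,0,0],"angular":[0,0,0]}]'
python3 - <<'E'
from h import *
st(); todo([.545,-.295,.21])
w,p=snap('wrist','w7.png'); d,_=snap('side','d7.png')
g=lambda a:(255*(a/255.)**.6).astype(np.uint8)
c=cv2.resize(d[120:345,260:400],(374,600),interpolation=2); o=np.zeros((600,800,3),np.uint8); o[:,426:]=c; o[:320,:426]=cv2.resize(w,(426,320)); cv2.imwrite('pics/m7.png',g(o))
E
```

```text
clock: 12.25
tcp_pos: [0.5843, -0.0716, 0.1334]
orientation: [-0.0, -0.294, 0.956, 0.001]
wrist_force: [-0.8, 0.5, -1.2]
finger_gap: 0.0565
clock: 12.75
tcp_pos: [0.5845, -0.0716, 0.1929]
orientation: [-0.0, -0.294, 0.956, 0.0]
wrist_force: [-0.1, -0.1, -1.3]
finger_gap: 0.0566
clock 12.75
tcp_pos [0.5845, -0.0716, 0.1929]
orientation [-0.0002, -0.2944, 0.9557, 0.0003]
joint_pos [-0.2583, 0.3426, 0.0722, 1.301, 0.0003, -0.8559]
wrist_force [-0.0599, -0.1277, -1.319]
ft_torque [0.0187, 0.0417, -0.0062]
finger_gap 0.0566
delta mm [ 158.3 -162.5  -17.2] yaw -145.8 tilt [-5.e-04  4.e-04 -1.e+00]
```

View pics/m7.png

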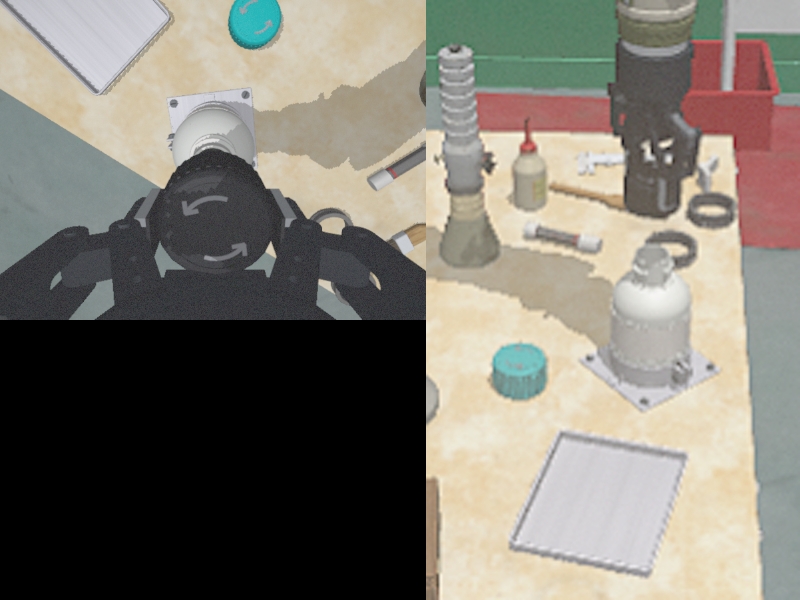

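The cap is in the hand and the bottle neck is bare. The tray at (600,500) in the right panel is unobstructed. I carry the cap over the tray centre.

```bash
python3 -m pendant '[{"fingers":50,"delta_pos":[10,-10,-5],"angular":[0,0,0]},{"fingers":50,"delta_pos":[20,-20.5,-5],"angular":[0,0,0]},{"fingers":50,"delta_pos":[20,-20.5,0],"angular":[0,0,0]},{"fingers":50,"delta_pos":[20,-20.5,0],"angular":[0,0,0]},{"fingers":50,"delta_pos":[20,-20.5,0],"angular":[0,0,0]},{"fingers":50,"delta_pos":[20,-20.5,0],"angular":[0,0,0]},{"fingers":50,"delta_pos":[20,-20.5,0],"angular":[0,0,0]},{"fingers":50,"delta_pos":[18,-19,0],"angular":[0,0,0]},{"fingers":50,"delta_pos":[10,-10.5,0],"angular":[0,0,0]},{"fingers":50,"delta_pos":[0,0,0],"angular":[0,0,0]}]'
python3 -m pendant '[{"fingers":50,"delta_pos":[0,0,30],"angular":[0,0,0]},{"fingers":50,"delta_pos":[0,0,30],"angular":[0,0,0]},{"fingers":50,"delta_pos":[0,0,30],"angular":[0,0,0]},{"fingers":50,"delta_pos":[0,0,30],"angular":[0,0,0]},{"fingers":50,"delta_pos":[0,0,20],"angular":[0,0,0]},{"fingers":50,"delta_pos":[0,0,0],"angular":[0,0,0]}]'
python3 - <<'E'
from h import *
st(); w,p=snap('wrist','w8.png'); d,_=snap('side','d8.png')
T=np.array(env.get_state()['tcp_pos']); print('tcp proj shadow',proj(env.camera_params('side'),[T[0],T[1],T[2]+.022]))
c=cv2.resize(d[180:360,240:400],(533,600),interpolation=2); o=np.zeros((600,800,3),np.uint8); o[:,:533]=c; o[:200,533:]=cv2.resize(w,(267,200)); cv2.imwrite('pics/m8.png',(255*(o/255.)**.6).astype(np.uint8))
E
```

```text
clock: 13.85
tcp_pos: [0.5446, -0.2974, 0.2026]
orientation: [-0.0, -0.293, 0.956, 0.0]
wrist_force: [0.1, 0.5, -1.0]
finger_gap: 0.0568
clock: 14.45
tcp_pos: [0.5433, -0.2923, 0.0599]
orientation: [-0.002, -0.295, 0.956, 0.003]
wrist_force: [-0.7, -0.3, -1.1]
finger_gap: 0.0561
clock 14.45
tcp_pos [0.5433, -0.2923, 0.0599]
orientation [-0.0021, -0.2948, 0.9555, 0.003]
joint_pos [-0.6238, 0.4707, -0.0684, 1.0389, 0.0003, -1.2223]
wrist_force [-0.7265, -0.2707, -1.0575]
ft_torque [-0.002, 0.0419, 0.0328]
finger_gap 0.0561
tcp proj shadow (np.float64(325.6742176803745), np.float64(283.9182399719773))
```

View pics/m8.png

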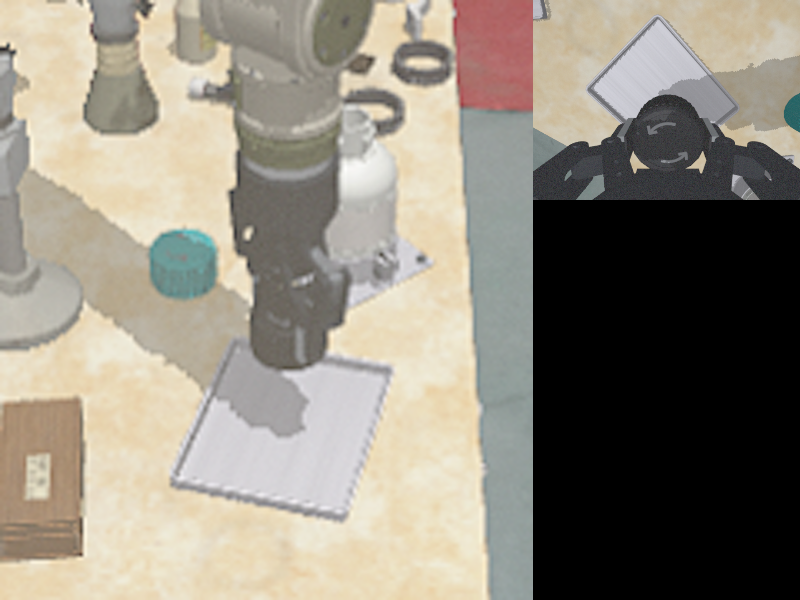

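The cap hangs over the tray, with its shadow inside the rim. I descend, slowly at the end.

```bash
python3 -m pendant '[{"fingers":50,"delta_pos":[0,0,20],"angular":[0,0,0]},{"fingers":50,"delta_pos":[0,0,20],"angular":[0,0,0]},{"fingers":50,"delta_pos":[0,0,15],"angular":[0,0,0]},{"fingers":50,"delta_pos":[0,0,10],"angular":[0,0,0]},{"fingers":50,"delta_pos":[0,0,0],"angular":[0,0,0]},{"fingers":50,"delta_pos":[0,0,0],"angular":[0,0,0]}]'
python3 -m pendant '[{"fingers":50,"delta_pos":[0,0,2],"angular":[0,0,0]},{"fingers":50,"delta_pos":[0,0,2],"angular":[0,0,0]},{"fingers":50,"delta_pos":[0,0,0],"angular":[0,0,0]}]'
python3 -c "
from h import *
st(); todo([.545,-.295,-.02])"
```

```text
clock: 15.15
tcp_pos: [0.5464, -0.2957, -0.0004]
orientation: [0.001, -0.294, 0.956, -0.001]
wrist_force: [0.6, 0.6, -0.9]
finger_gap: 0.0568
clock: 15.45
tcp_pos: [0.5457, -0.2954, -0.0054]
orientation: [0.0, -0.294, 0.956, -0.0]
wrist_force: [-0.2, 0.3, -1.3]
finger_gap: 0.0564
clock 15.45
tcp_pos [0.5457, -0.2954, -0.0054]
orientation [0.0001, -0.2942, 0.9558, -0.0002]
joint_pos [-0.6254, 0.5281, -0.1497, 0.8924, -0.0001, -1.2225]
wrist_force [-0.155, 0.3496, -1.2784]
ft_torque [0.0128, -0.0306, 0.0191]
finger_gap 0.0564
delta mm [ 0.4  0.7 14.6] yaw -145.8 tilt [ 4.e-04 -3.e-04 -1.e+00]
```

```bash
python3 -m pendant '[{"fingers":50,"delta_pos":[0,0,3],"angular":[0,0,0]},{"fingers":50,"delta_pos":[0,0,3],"angular":[0,0,0]},{"fingers":50,"delta_pos":[0,0,2],"angular":[0,0,0]},{"fingers":50,"delta_pos":[0,0,0],"angular":[0,0,0]},{"fingers":50,"delta_pos":[0,0,0],"angular":[0,0,0]}]'
python3 -m pendant '[{"fingers":50,"delta_pos":[0,0,2],"angular":[0,0,0]},{"fingers":50,"delta_pos":[0,0,0],"angular":[0,0,0]},{"fingers":50,"delta_pos":[0,0,0],"angular":[0,0,0]}]'
```

```text
clock: 15.95
tcp_pos: [0.5455, -0.2952, -0.0138]
orientation: [-0.0, -0.294, 0.956, 0.0]
wrist_force: [-0.3, 0.0, -1.2]
finger_gap: 0.0567
clock: 16.25
tcp_pos: [0.5456, -0.2952, -0.0156]
orientation: [-0.0, -0.294, 0.956, -0.0]
wrist_force: [0.7, 1.0, -0.6]
finger_gap: 0.0566
```

```bash
python3 -m pendant '[{"fingers":50,"delta_pos":[0,0,1.5],"angular":[0,0,0]},{"fingers":50,"delta_pos":[0,0,0],"angular":[0,0,0]},{"fingers":50,"delta_pos":[0,0,0],"angular":[0,0,0]}]'
python3 -m pendant '[{"fingers":50,"delta_pos":[0,0,1.5],"angular":[0,0,0]},{"fingers":50,"delta_pos":[0,0,0],"angular":[0,0,0]},{"fingers":50,"delta_pos":[0,0,0],"angular":[0,0,0]}]'
```

```text
clock: 16.55
tcp_pos: [0.5455, -0.2952, -0.0171]
orientation: [-0.0, -0.294, 0.956, 0.0]
wrist_force: [-0.4, -0.8, 0.1]
finger_gap: 0.0565
clock: 16.85
tcp_pos: [0.5455, -0.2952, -0.0187]
orientation: [-0.0, -0.294, 0.956, 0.0]
wrist_force: [1.0, -0.2, -1.1]
finger_gap: 0.0565
```

```bash
python3 -m pendant '[{"fingers":50,"delta_pos":[0,0,1.5],"angular":[0,0,0]},{"fingers":50,"delta_pos":[0,0,0],"angular":[0,0,0]},{"fingers":50,"delta_pos":[0,0,0],"angular":[0,0,0]}]'
python3 -m pendant '[{"fingers":50,"delta_pos":[0,0,1.5],"angular":[0,0,0]},{"fingers":50,"delta_pos":[0,0,0],"angular":[0,0,0]},{"fingers":50,"delta_pos":[0,0,0],"angular":[0,0,0]}]'
```

```text
clock: 17.15
tcp_pos: [0.5458, -0.2954, -0.0197]
orientation: [0.0, -0.294, 0.956, -0.0]
wrist_force: [-1.4, 0.8, 2.2]
finger_gap: 0.0568
clock: 17.45
tcp_pos: [0.5458, -0.2954, -0.0209]
orientation: [0.0, -0.294, 0.956, -0.0]
wrist_force: [-1.8, 1.8, 6.4]
finger_gap: 0.0569
```

Contact: about 7 N and the spring is taken up, so the cap is standing on the tray floor. I ease slightly, open, then rise.

```bash
python3 -m pendant '[{"fingers":50,"delta_pos":[0,0,-0.5],"angular":[0,0,0]},{"fingers":60,"delta_pos":[0,0,0],"angular":[0,0,0]},{"fingers":66,"delta_pos":[0,0,0],"angular":[0,0,0]},{"fingers":75,"delta_pos":[0,0,0],"angular":[0,0,0]},{"fingers":85,"delta_pos":[0,0,0],"angular":[0,0,0]},{"fingers":85,"delta_pos":[0,0,0],"angular":[0,0,0]},{"fingers":85,"delta_pos":[0,0,0],"angular":[0,0,0]}]' 30
python3 -m pendant '[{"fingers":85,"delta_pos":[0,0,-5],"angular":[0,0,0]},{"fingers":85,"delta_pos":[0,0,-10],"angular":[0,0,0]},{"fingers":85,"delta_pos":[0,0,-20],"angular":[0,0,0]},{"fingers":85,"delta_pos":[0,0,-40],"angular":[0,0,0]},{"fingers":85,"delta_pos":[0,0,-40],"angular":[0,0,0]},{"fingers":85,"delta_pos":[0,0,-40],"angular":[0,0,0]},{"fingers":85,"delta_pos":[0,0,-40],"angular":[0,0,0]},{"fingers":85,"delta_pos":[0,0,0],"angular":[0,0,0]},{"fingers":85,"delta_pos":[0,0,0],"angular":[0,0,0]}]'
python3 - <<'E'
from h import *
st(); w,p=snap('wrist','w9.png'); d,pd=snap('side','d9.png')
print(proj(pd,[.5455,-.295,.02]))
c=cv2.resize(d[180:360,240:400],(533,600),interpolation=2); o=np.zeros((600,800,3),np.uint8); o[:,:533]=c; o[:200,533:]=cv2.resize(w,(267,200)); cv2.imwrite('pics/m9.png',(255*(o/255.)**.6).astype(np.uint8))
E
```

```text
clock: 18.15
tcp_pos: [0.5456, -0.2952, -0.0212]
orientation: [-0.0, -0.294, 0.956, 0.0]
wrist_force: [1.0, -0.4, -0.7]
finger_gap: 0.0852
clock: 19.05
tcp_pos: [0.5464, -0.2958, 0.1762]
orientation: [0.001, -0.294, 0.956, -0.002]
wrist_force: [0.5, -0.1, 0.3]
finger_gap: 0.0849
clock 19.05
tcp_pos [0.5464, -0.2958, 0.1762]
orientation [0.0012, -0.2942, 0.9557, -0.0017]
joint_pos [-0.6253, 0.4073, 0.1262, 1.2856, -0.0001, -1.2225]
wrist_force [0.539, -0.0852, 0.2518]
ft_torque [0.0402, -0.0135, -0.0338]
finger_gap 0.0849
(np.float64(325.61108315439174), np.float64(302.4592989246359))
```

View pics/m9.png

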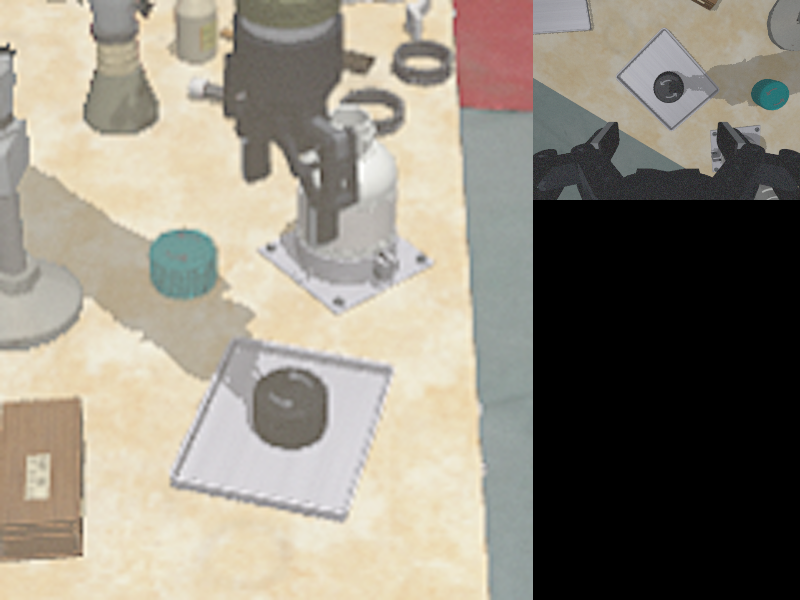

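The cap stands upright in the middle of the tray at about (290,408), the tray has not moved, and the gripper is clear. I hand in.

```bash
python3 -c "
from h import *
print(env.hand_in()); st()"
```

```text
the job is handed in; nothing more can be done
None
the job is handed in; nothing more can be done
```

The bottle is open and its cap stands open side down near the middle of the 140 x 170 mm drip tray; I handed the job in at about 19 s of the 64 s allowed.

**What I did:** I pressed the cap at about 12–18 N and turned it anticlockwise in one grasp. I stopped when the torque jumped to about 1.8 N m, at the stop. Then I eased back, lifted the cap off, set it down under force feedback (about 6 N at the end), let go and raised the gripper clear.

**Last checks:**
- The final pictures show the cap upright in the tray, the bottle neck bare and the tray unmoved. The wrist force was near zero.
- The bystanders I could see, such as the rings and the oil bottle, looked undisturbed. I did not measure their positions again.

**What disagreed:**
- **Fingertips:** with the jaws open, the pictures put the tips about 41 mm behind the reported TCP, not the 13 mm the description suggests. My first close therefore met only air above the cap, so I regripped 31 mm lower.
- **Finger opening:** it read about 57 mm on the 61 mm shell, but the grip held.
- **Sideways force:** it reached about 9 N while turning, and I eased it with small shifts.

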